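# Turn the tile coaster over on to the cork mat

## Robot

A 6-joint arm with a two-finger parallel gripper is mounted at the origin on the work surface. World frame = base frame: x ahead of the robot, y to its left, z up, the work surface at z = 0. Lengths are in mm, angles in rad, forces in N, time in s.
With the tool pointing down it reaches from about 275 to 1000 mm from the base axis. Payload 8.4 kg.
Tool frame: the origin (TCP) lies at the very end of the fingers, on their centre line; the grasp point (between the pads) lies 19 mm behind it; z points along the fingers, y is the direction in which the jaws open and shut (so a half turn about z gives the same grasp; the last joint's range is limited). The gripper opens to 85 mm and grips with 20 to 120 N. Pads are 22 mm wide; open, the fingers measure 114 mm over their backs; the gripper's body (76 mm by 85 mm) begins 54 mm behind the grasp point. The pads swing forward as they close: fully open they stand 13 mm farther back than shut.
Start: joints at [-1.26, 0.353, 1.633, -0, 1.155, -0.002], TCP at [192.326, -594.675, 231.281] pointing down, gripper open.
Joint ranges: [-2.63, 2.63], [-0.92, 2.1], [0.06, 2.66], [-1.3, 4.44], [0, 2.69], [-3.02, 3.02]. Speed limits (rad/s): [2.22, 2.22, 2.79, 3.14, 3.14, 3.14].

## Interface

Orientations are given as [roll, pitch, yaw] about the fixed x, y, z axes, in that order (R = Rz(yaw) Ry(pitch) Rx(roll)).
In Python, from rig import r, vision gives the robot as it stands.
- The arm moves only by the tool move_arm, never from a script. Its argument "series" is text: rows parted by semicolons, each of 7 numbers parted by spaces: the closure, from -1 (fully open) to 1 (shut), then the shift along the tool's x, y, z in units of 40 mm (1.0 is 40 mm), then the turn, a rotation vector about the tool's x, y, z in degrees. In form: grip tx ty tz ax ay az; .... A call has 1 to 20 rows; each row shifts and turns the pose as measured when the row begins, along the tool's axes as they then stand; what a row does not reach is not made up. A row lasts 1/8 s, in which the tool goes at most 62.5 mm and 10.7 degrees, less where a joint would pass 70% of its speed; a pose out of reach is approached as far as the arm can. A call is refused whole if a number of a shift passes 1 or a number of a turn 10.7, either way. A call with a gripper value outside its range is refused whole. The fingers move at their own pace and stop on an object; "grip_force" is the grip in N (left out, the last holds). Time passes only in rows, so rows that do not move let the fingers close. It gives the time, the measured TCP pose, the force and the opening at its end, in the units of the state.
- r.sense(): the state, without advancing time (a new reading comes with each control period).
- vision.grab_frame(name): name is "scene" or "side" or "wrist"; returns the picture (384x512x3 uint8, red, green, blue); there is no depth.
- vision.camera_params(name): a dict with "fx", "fy", "cx", "cy" (pixels), "k1" (the pictures are not rectified: a ray, as slopes to the right and down, at radius r is drawn at 1 + k1 r^2 times it, then the intrinsics apply), "position" and "rotation" of the camera in the world. Camera axes: x right, y up, looking along -z (the intrinsics and any distortion apply to the point x, -y, -z); pixel columns grow to the right and rows downward; lengths in mm; the calibration is good to about 2 mm. A picture is of the moment at which its call begins: read the wrist's pose just before it. camera_params takes no time and is no camera call; for the wrist camera it gives the pose at the moment of the call.
- r.sign_off(): hands the job in, once; it reports no verdict.
The state is a dict: "clock": time; "qpos": joint angles; "qvel": joint speeds; "joint_efforts": joint torques, N m; "eef_pos": TCP position; "tcp_rot": TCP orientation; "contact_force": force on the tool from outside, world axes, zero at the start; "wrist_torque": the same for the moment, N m; "opening": opening from 0.0 (shut) to 1.0 (fully open).
Only numpy, scipy, OpenCV 4.12 (cv2) and the standard library are available. Lean on these libraries where they do the work, as an engineer would, in place of code of your own. Each camera call takes 0.05 s, during which the arm holds its last target. There are 200 camera calls.

## Task

The square tile coaster is lying face down on the ledge of the wooden board, hanging over its edge. Take the spatula, slip its blade under the overhanging edge and flip the coaster over with a turn of the wrist so that it lies glazed face up, flat on the board's cork mat; neither gripper nor arm may touch the coaster. Then lay the spatula back on its steel spoon rest as it lay before, and leave the other things where they are.

Things in the scene. Friction and masses are not known exactly. Their poses are not given: they have to be found in the camera images.
- board: Fixed wooden board, 184 (x) x 150 (y) mm, top 30 mm above the sideboard, turned up to 0.2 rad. Origin on the sideboard under its centre, z up. Cork mat 5 mm thick (top z = 35 mm) glued over x = -92 to +28 mm, full width; bare ledge (top z = 30 mm) from x = +28 to +92 mm, away from the robot. Slab z = 12 to 30 mm on feet at x = +-60 mm. Beyond x = 92 mm: free space down to the sideboard.
- board_step (a point): Middle of the foot of the cork mat's edge, at x = 28, y = 0, z = 30 mm in the board's frame: a 5 mm step running along the board's y, against which the coaster's foot can pivot while it is flipped from the ledge on to the mat.
- coaster: Loose square tile coaster, 90 x 90 x 8 mm, about 0.11 kg, one face white glazed, the back grey felt. Origin at its centre; z points out of the FELT back: up at the start, down when done. It starts on the ledge, one side 1 to 8 mm from the mat's step, the opposite side hanging about 30 mm out over the board's +x edge, underside 30 mm above the sideboard, square with the board within 0.04 rad.
- spatula: Loose spatula, 220 mm long, 0.11 kg. Origin: centre of the underside of its steel blade; x from handle to tip, z up. Blade 80 (x) x 50 (y) x 2.5 mm; thin neck from x = -36 mm rising to the dark wooden handle, a straight bar parallel to the blade: x = -180 to -70 mm, 16 mm wide (y), z = 27 to 45 mm. Starts lying on the spoon rest.
- spatula_grip (a point): Point in the middle of the spatula's handle where it is well gripped across its 16 mm width: x = -122, y = 0, z = 36 mm in the spatula's frame.
- rest: Fixed dark steel spoon rest. Origin on the sideboard under the centre of the place for the blade. A flat plate 4 mm thick, x = -185 to +55 mm, 90 mm wide (y), with an upright bar across it at x = -165 mm (12 mm along x, 80 along y, top 31 mm high, no notch) for the handle's end. The spatula starts with its origin at (0, 0, 4) mm of this frame (within 5 mm), axes parallel. x points to the blade's end (about world +y).
- tin: Bystander: pewter-grey aluminium tea tin with twist cap, 72 mm in diameter, 112 mm high, loose, origin under its centre.
- planter: Bystander: empty cream ceramic planter, 104 mm across the rim, 90 mm high, loose, origin under its centre.
- dinosaur: Bystander: plastic toy dinosaur, about 170 mm long, 95 mm high, loose, origin between its feet.
- round_coaster: Bystander: round wooden coaster, 94 mm in diameter, 9 mm thick, loose on the sideboard, origin under its centre.
- teaspoon: Bystander: steel spoon, 140 mm long, lying loose on the sideboard.
- glass_box: Bystander: fixed square glass box, 110 x 110 x 55 mm, with hinged glass lid (small knob), origin under its centre.
There are look-alikes about, which are no part of the job. Several things have the shape of the board; the one meant has the colours described above.

How it is judged (in metres and radians):
On the way:
1. the coaster is being tipped up by the spatula (by more than 20 degrees, blade touching it) (angle between coaster's own z axis and vertical above 0.35 rad and contact force between spatula and coaster above 0.02 N).
At the end, for the whole second after the job is handed in: Coaster at rest, glazed face up, flat within 10 degrees on the cork mat (its centre from 70 mm behind to 12 mm ahead of the board's centre, within 50 mm sideways); spatula at rest on its spoon rest, blade flat within 8 degrees, within 25 mm and 15 degrees of the rest's line (angle between coaster's own z axis and vertical above 2.97 rad and x of coaster in the frame of board between -0.07 and 0.012 m and y of coaster in the frame of board between -0.05 and 0.05 m and z of coaster in the frame of board between 0.034 and 0.044 m and linear speed of each of coaster, spatula below 0.02 m/s and horizontal distance between spatula and rest below 0.025 m and z of spatula in the frame of rest below 0.012 m and angle between spatula's own z axis and vertical below 0.15 rad and angle between the x axis of spatula and the x axis of rest, either way round below 0.26 rad); the robot touches nothing.
It fails at once if gripper or arm touches the coaster (contact force between any of the fingers, the arm and coaster above 0.5 N).
It fails at once if another thing is moved by more than 25 mm (distance of any of tin, planter, dinosaur, round_coaster, teaspoon from where it was at the start of the episode above 0.025 m).
It also fails if it takes over 50 s, if anything falls off the work surface, if the arm or the gripper's body presses on something with over 40 N, if the wrist force passes 120 N, or if a joint passes its speed limit or range.

## Working session

There is one attempt and no reset: what is moved stays moved. The work goes in short steps, Python scripts to look and compute and a tool call to move; the robot and the scene stay as the last step left them, time stands still between calls to the robot, and variables do not carry over. Pictures are saved under pics/ and viewed, about 8 in all and at most 12, crops included, and the job is handed in when it is done.

Besides the shell and the picture viewer there is one more tool, called after "Request:" by a JSON object that holds its "api" and its "payload". move_arm: Moves the arm, as the interface text tells. Its arguments: {"type":"object","properties":{"series":{"type":"string"},"grip_force":{"type":"number"}},"required":["series"]}

```bash
ls; mkdir -p pics; python3 - <<'E'
from rig import r, vision
import cv2,json
for n in("scene","side"):
    im=vision.grab_frame(n); cv2.imwrite(f"pics/{n}0.png",cv2.resize(im[...,::-1],(800,600),interpolation=cv2.INTER_CUBIC))
    cv2.imwrite(f"{n}0_raw.png",im[...,::-1])
    p=vision.camera_params(n); print(n,{k:(v if not hasattr(v,'tolist') else v.tolist()) for k,v in p.items()})
p=vision.camera_params("wrist"); print(p); print(r.sense())
E
```

```text
pics
scene {'fx': 404.7356766041799, 'fy': 404.7356766041799, 'cx': 256.8838947385372, 'cy': 186.9301472867318, 'k1': 0.015761874418011648, 'position': [821.6440385095076, -511.74723508192056, 997.3656796183146], 'rotation': [0.6042545968465348, 0.013146816897818159, 0.5849441844939184]}
side {'fx': 456.6297709227276, 'fy': 456.6297709227276, 'cx': 255.74093912453057, 'cy': 202.94667746590198, 'k1': -0.050234331674870035, 'position': [-137.68572005929195, 891.9250762566901, 848.5793100103433], 'rotation': [0.9381337800749199, 0.0002976775613952043, -2.527567052034369]}
{'fx': 332.20982360861325, 'fy': 332.20982360861325, 'cx': 252.31029498427472, 'cy': 193.63841850254502, 'k1': -0.005094921263975972, 'position': array([ 271.82924165, -570.85887692,  373.51717534]), 'rotation': array([-3.32173457e-01,  8.68676851e-04, -1.25760917e+00])}
{'clock': 0.1, 'qpos': array([-1.26041098e+00,  3.53556406e-01,  1.63408768e+00, -1.09749498e-05,
        1.15516711e+00, -2.42193513e-03]), 'qvel': array([-1.59860975e-03,  3.37972140e-04, -2.21475042e-03,  4.52881082e-05,
        9.75445449e-04, -1.65865340e-03]), 'joint_efforts': array([ 4.53896755e-04, -6.06359553e+01, -3.42821109e+01,  9.01752128e-05,
        4.05878905e-03, -6.93583857e-06]), 'eef_pos': array([ 192.18373074, -594.26538378,  230.63883978]), 'tcp_rot': array([-3.14037410e+00,  7.08392481e-06,  3.12811719e-01]), 'contact_force': array([-0.11377836, -0.26736238, -0.38394464]), 'wrist_torque': array([-0.03626095,  0.08594275, -0.02339224]), 'opening': 1.0008844938064336}
```

View pics/scene0.png

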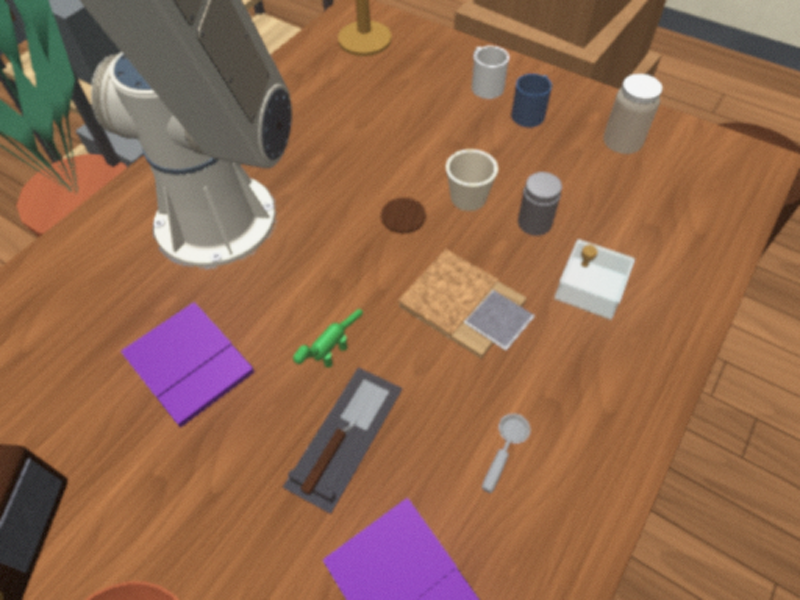

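View pics/side0.png

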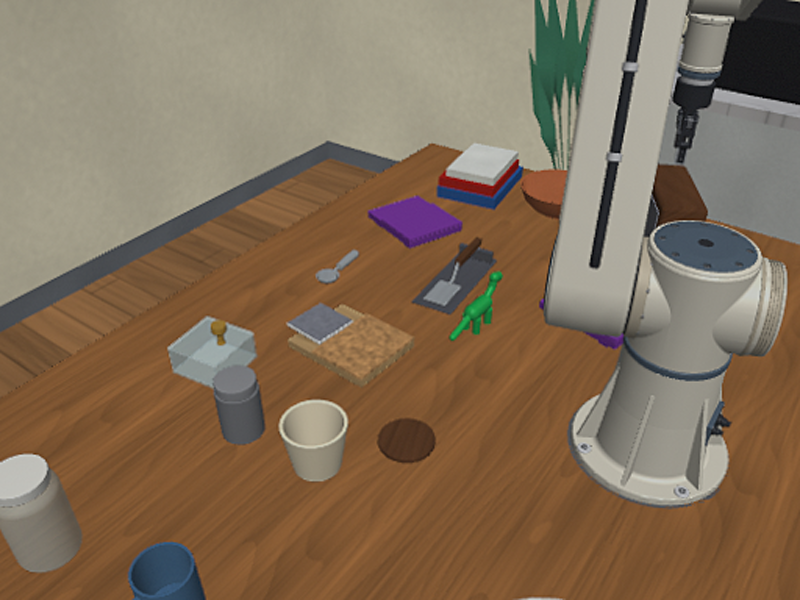

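The scene view shows three board-shaped things: purple ones at (188,363) and (405,560), and the wood-and-cork one at (465,300) with the grey-felt coaster at (500,318). The wood-and-cork one fits the description. The spatula on its dark rest is at (345,440). I'll check both in an enlarged crop.

```bash
cat > h.py <<'E'
import numpy as np, cv2
from scipy.spatial.transform import Rotation as R
from rig import r, vision
def rot(rpy): return R.from_euler('xyz',rpy).as_matrix()
def proj(P,p):
    c=(np.atleast_2d(P)-p['position'])@rot(p['rotation'])
    s=np.c_[c[:,0]/-c[:,2],-c[:,1]/-c[:,2]]; s=s*(1+p['k1']*(s**2).sum(1,keepdims=True))
    return s*[p['fx'],p['fy']]+[p['cx'],p['cy']]
def ray(px,z,p):
    d=(np.atleast_2d(px)-[p['cx'],p['cy']])/[p['fx'],p['fy']]; s=d.copy()
    for _ in range(8): s=d/(1+p['k1']*(s**2).sum(1,keepdims=True))
    w=np.c_[s[:,0],-s[:,1],-np.ones(len(s))]@rot(p['rotation']).T
    o=np.array(p['position']); t=(np.broadcast_to(z,len(w))-o[2])/w[:,2]
    return o+w*t[:,None]
E
python3 - <<'E'
import cv2
im=cv2.imread('scene0_raw.png')[155:330,175:350]
cv2.imwrite('pics/crop_scene.png',cv2.resize(im,(600,600),interpolation=cv2.INTER_CUBIC))
E
```

```text
(no output)
```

View pics/crop_scene.png

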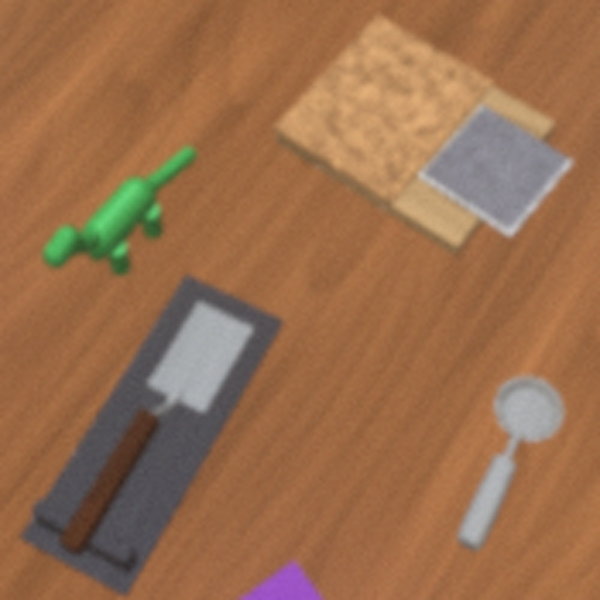

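```bash
python3 - <<'E'
from h import *
p=vision.camera_params("scene")
np.set_printoptions(precision=1,suppress=True)
def W(c,z): return ray(np.array(c)/(600/175)+[175,155]-0.35,z,p)
def show(n,c,z):
    w=W(c,z); print(n,w[:,:2].tolist() and w[:,:2].round(1).tolist(),'c',w.mean(0)[:2]); 
    e=np.roll(w,-1,0)-w; print('  len',np.linalg.norm(e,axis=1),'ang deg',np.degrees(np.arctan2(e[:,1],e[:,0])))
show('mat',[(380,15),(280,130),(390,203),(488,82)],35)
show('coaster',[(483,107),(573,160),(510,236),(420,176)],38)
show('ledge',[(390,203),(460,248),(553,122),(488,82)],30)
show('blade',[(203,300),(253,323),(207,412),(148,384)],6.5)
show('rest',[(188,277),(282,320),(127,594),(22,537)],4)
show('handle',[(143,411),(158,417),(82,552),(65,545)],49)
E
```

```text
mat [[460.2, 168.1], [453.7, 18.0], [567.0, 7.4], [575.2, 155.7]] c [514.   87.3]
  len [150.2 113.8 148.6 115.7] ang deg [-92.5  -5.4  86.8 173.8]
coaster [[584.9, 128.6], [671.8, 122.2], [662.5, 31.4], [575.1, 40.9]] c [623.6  80.8]
  len [87.2 91.3 88.  88.3] ang deg [ -4.2 -95.9 173.8  83.6]
ledge [[565.7, 10.1], [633.3, 4.8], [639.5, 152.4], [573.9, 159.2]] c [603.1  81.6]
  len [ 67.9 147.8  65.9 149.4] ang deg [ -4.5  87.6 174.1 -93.2]
blade [[481.3, -134.8], [525.8, -129.7], [538.2, -209.7], [487.3, -216.0]] c [ 508.1 -172.6]
  len [44.8 81.  51.2 81.4] ang deg [   6.6  -81.2 -173.    94.3]
rest [[458.4, -123.7], [542.7, -114.1], [568.3, -349.6], [480.9, -359.1]] c [ 512.6 -236.6]
  len [ 84.8 236.9  87.9 236.4] ang deg [   6.5  -83.8 -173.8   95.5]
handle [[511.1, -247.4], [522.9, -245.1], [537.2, -351.5], [524.5, -354.1]] c [ 523.9 -299.5]
  len [ 12.  107.3  13.  107.5] ang deg [  10.8  -82.4 -168.3   97.1]
```

Measured sizes agree with those given: mat 150×115, coaster about 89, rest 237×87. Next come the bystander positions and the first approach, with the tool leaned 35° along the handle so that the flip leaves the wrist room.

```bash
cat >> h.py <<'E'
np.set_printoptions(precision=2,suppress=True)
def spatT(org,yaw,theta=0,phi=35,roll=0):
    "TCP pose (pos,R) for spatula origin (mm), yaw deg, raised by theta (handle up: blade tip goes down)"
    Rs=rot([0,0,np.radians(yaw)])@rot([0,np.radians(theta),0])
    Rt=Rs@np.diag([1,-1,-1])@rot([0,np.radians(phi),0])
    g=np.array(org)+Rs@[-122,0,36]
    return g+19*Rt[:,2],Rt
def rows(poses,grip,n=None,start=None,maxmm=38,maxdeg=10.3):
    s=r.sense(); p,Rm=(s['eef_pos'],rot(s['tcp_rot'])) if start is None else start
    out=[]
    for q,Rq in poses:
        d=q-p; w=R.from_matrix(Rm.T@Rq).as_rotvec(degrees=True)
        k=n or int(np.ceil(max(np.abs(Rm.T@d).max()/maxmm,np.linalg.norm(d)/60,np.linalg.norm(w)/maxdeg,1)))
        pp,RR=p,Rm
        for i in range(1,k+1):
            np_,nR=p+d*i/k, Rm@R.from_rotvec(w*i/k,degrees=True).as_matrix()
            t=RR.T@(np_-pp)/40; a=R.from_matrix(RR.T@nR).as_rotvec(degrees=True)
            out.append(' '.join('%g'%x for x in [grip,*t.round(2)+0,*a.round(1)+0])); pp,RR=np_,nR
        p,Rm=q,Rq
    print(len(out),'rows:\n'+'; '.join(out)); return p,Rm
def err(pose):
    s=r.sense(); print('pos err',s['eef_pos']-pose[0],'rot err deg',R.from_matrix(pose[1].T@rot(s['tcp_rot'])).as_rotvec(degrees=True))
def log():
    s=r.sense(); print('t %.2f'%s['clock'],'q',s['qpos'],'tcp',s['eef_pos'],s['tcp_rot'],'F',s['contact_force'],'op %.3f'%s['opening'])
    open('log.txt','a').write(' '.join(map(str,[*s['qpos'],*s['eef_pos'],*s['tcp_rot']]))+'\n')
E
python3 - <<'E'
from h import *
p=vision.camera_params("scene")
for n,c,z in [('boxbase',[(556,303),(612,315)],0),('boxtop',[(580,241),(634,258),(615,293),(560,283)],55),('dino',[(300,357),(360,313),(330,360)],30),('tin',[(538,228)],0),('planter',[(470,205)],0),('spoon',[(515,428),(488,488)],5)]:
    print(n,ray(np.array(c)*.64,z,p)[:,:2].tolist())
log()
S=[508.3,-175,4]
a=spatT(S,97); pre=(a[0]-100*a[1][:,2],a[1]); print(a[0],pre[0])
rows([pre],-1)
E
```

```text
boxbase [[688.7728791221696, 193.04266699543604], [787.1193000112402, 225.055055364559]]
boxtop [[672.3065711305793, 307.9605874074775], [773.3721363341631, 324.62570631495413], [775.0214676607895, 231.2024323278343], [683.1034499233654, 197.8565997169199]]
dino [[370.0984870294308, -172.31395716979034], [404.6321212061682, -41.44996445229913], [417.4545924369363, -148.5123425227003]]
tin [[577.3536195401081, 340.9534782226985]]
planter [[428.6439583671275, 320.52049204478357]]
spoon [[741.0464067356572, -73.15149498482413], [752.0507893213514, -184.62723369001765]]
t 0.10 q [-1.26  0.35  1.63 -0.    1.16 -0.  ] tcp [ 192.18 -594.27  230.64] [-3.14  0.    0.31] F [-0.11 -0.27 -0.38] op 1.001
[ 521.84 -285.27   24.44] [ 528.83 -342.2   106.35]
11 rows:
-1 0.9 -0.31 0.28 2.2 2.6 -7; -1 0.92 -0.19 0.33 2.2 2.6 -7; -1 0.92 -0.06 0.38 2.2 2.6 -7; -1 0.9 0.06 0.42 2.2 2.6 -7; -1 0.86 0.19 0.46 2.2 2.6 -7; -1 0.81 0.31 0.49 2.2 2.6 -7; -1 0.74 0.42 0.51 2.2 2.6 -7; -1 0.66 0.53 0.53 2.2 2.6 -7; -1 0.57 0.62 0.53 2.2 2.6 -7; -1 0.46 0.71 0.53 2.2 2.6 -7; -1 0.35 0.77 0.52 2.2 2.6 -7
```

Request:
{"api": "move_arm", "payload": {"series": "-1 0.9 -0.31 0.28 2.2 2.6 -7; -1 0.92 -0.19 0.33 2.2 2.6 -7; -1 0.92 -0.06 0.38 2.2 2.6 -7; -1 0.9 0.06 0.42 2.2 2.6 -7; -1 0.86 0.19 0.46 2.2 2.6 -7; -1 0.81 0.31 0.49 2.2 2.6 -7; -1 0.74 0.42 0.51 2.2 2.6 -7; -1 0.66 0.53 0.53 2.2 2.6 -7; -1 0.57 0.62 0.53 2.2 2.6 -7; -1 0.46 0.71 0.53 2.2 2.6 -7; -1 0.35 0.77 0.52 2.2 2.6 -7", "grip_force": 60}}

```text
clock: 1.48
eef_pos: [529.4, -327.3, 102.8]
tcp_rot: [3.132, -0.622, 1.746]
contact_force: [0.1, -1.1, -0.7]
opening: 1.002
```

```bash
python3 - <<'E'
from h import *
log(); a=spatT([508.3,-175,4],97); err((a[0]-100*a[1][:,2],a[1]))
p=vision.camera_params("wrist"); im=vision.grab_frame("wrist")
cv2.imwrite('pics/w1.png',cv2.resize(im[...,::-1],(800,600),interpolation=cv2.INTER_CUBIC))
import pickle; pickle.dump(p,open('w1.pkl','wb'))
q=np.array([[-180,-8,45],[-180,8,45],[-70,8,45],[-70,-8,45],[40,25,2.5],[40,-25,2.5],[-40,25,2.5],[-40,-25,2.5]])
print((proj(q@rot([0,0,np.radians(97)]).T+[508.3,-175,4],p)*800/512).round(0).tolist())
E
```

```text
t 1.48 q [-0.75  0.76  1.41  0.37  1.5  -1.05] tcp [ 529.42 -327.26  102.84] [ 3.13 -0.62  1.75] F [ 0.13 -1.1  -0.67] op 1.002
pos err [ 0.59 14.94 -3.51] rot err deg [ 1.24  0.66 -2.5 ]
[[406.0, 482.0], [366.0, 480.0], [381.0, 228.0], [416.0, 230.0], [364.0, 89.0], [448.0, 92.0], [355.0, 209.0], [445.0, 214.0]]
```

View pics/w1.png

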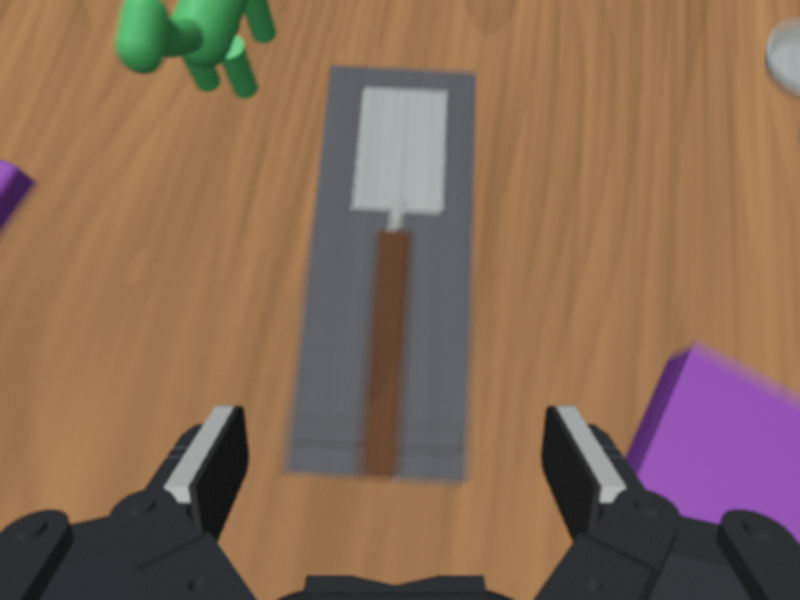

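The wrist view shows the spatula within about 2 mm of my estimate: blade corners seen at (363,87) and (443,213), predicted (364,89) and (445,214). The handle lies about 5 px to the left. Moving in now.

```bash
python3 - <<'E'
from h import *
log(); a=spatT([507.5,-175,4],97); err((a[0]-50*a[1][:,2],a[1]))
rows([(a[0]-45*a[1][:,2],a[1]),(a[0]-45*a[1][:,2],a[1])],-1)
E
```

```text
t 1.52 q [-0.75  0.76  1.4   0.37  1.5  -1.05] tcp [ 532.51 -323.41  100.78] [ 3.13 -0.63  1.76] F [ 0.25  3.88 -1.45] op 1.005
pos err [ 7.98 -9.67 35.39] rot err deg [ 1.37  0.93 -2.94]
3 rows:
-1 -0.15 -0.08 0.5 -0.7 -0.5 1.5; -1 -0.15 -0.08 0.5 -0.7 -0.5 1.5; -1 0 0 0 0 0 0
```

Request:
{"api": "move_arm", "payload": {"series": "-1 -0.15 -0.08 0.5 -0.7 -0.5 1.5; -1 -0.15 -0.08 0.5 -0.7 -0.5 1.5; -1 0 0 0 0 0 0"}}

```text
clock: 1.9
eef_pos: [524.6, -308.8, 57.9]
tcp_rot: [-3.138, -0.611, 1.691]
contact_force: [0.3, -0.3, 0.7]
opening: 0.998
```

```bash
python3 - <<'E'
from h import *
log(); a=spatT([507.5,-175,4],97); err(a)
rows([a,a],-1)
E
```

```text
t 1.90 q [-0.74  0.78  1.48  0.39  1.39 -1.03] tcp [ 524.65 -308.83   57.95] [-3.14 -0.61  1.69] F [ 0.33 -0.34  0.75] op 0.998
pos err [  3.61 -23.55  33.51] rot err deg [0.15 0.02 0.07]
3 rows:
-1 0 -0.01 0.51 -0.1 0 0; -1 0 -0.01 0.51 -0.1 0 0; -1 0 0 0 0 0 0
```

Request:
{"api": "move_arm", "payload": {"series": "-1 0 0 0.51 0 0 0; -1 0 0 0.5 0 0 0; -1 0 0 0 0 0 0; 1 0 0 0 0 0 0; 1 0 0 0 0 0 0; 1 0 0 0 0 0 0; 1 0 0 0 0 0 0; 1 0 0 0 0 0 0; 1 0 0 0 0 0 0; 1 0 0 0 0 0 0", "grip_force": 80}}

```text
clock: 3.15
eef_pos: [523.0, -286.5, 25.0]
tcp_rot: [3.141, -0.608, 1.694]
contact_force: [-0.5, -0.2, -0.3]
opening: 0.173
```

```bash
python3 - <<'E'
from h import *
log(); a=spatT([507.5,-175,4],97); err(a)
p=vision.camera_params("wrist"); im=vision.grab_frame("wrist")
cv2.imwrite('pics/w2.png',cv2.resize(im[...,::-1],(800,600),interpolation=cv2.INTER_CUBIC))
q=np.array([[40,25,2.5],[40,-25,2.5],[-40,25,2.5],[-40,-25,2.5]])
print((proj(q@rot([0,0,np.radians(97)]).T+[508.3,-175,4],p)*800/512).round(0).tolist())
E
```

```text
t 3.15 q [-0.72  0.8   1.52  0.4   1.32 -1.05] tcp [ 522.99 -286.48   25.01] [ 3.14 -0.61  1.69] F [-0.54 -0.19 -0.25] op 0.173
pos err [ 1.95 -1.2   0.58] rot err deg [-0.01 -0.15 -0.03]
[[336.0, 44.0], [452.0, 45.0], [329.0, 215.0], [459.0, 215.0]]
```

View pics/w2.png

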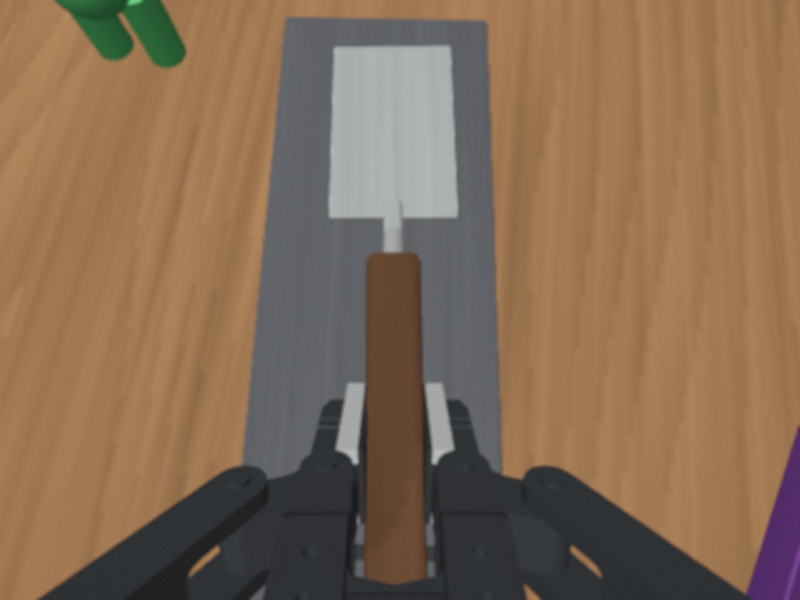

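The grasp is firm: opening 0.173 is about 15 mm, and the blade corners are at (334,46) and (457,216), within 2 px of prediction. Lifting and carrying it to beyond the overhang.

```bash
python3 - <<'E'
from h import *
s=rows([spatT([509.5,-176,105],97)],1,maxmm=30)
rows([spatT([725,72,90],175.5)],1,start=s,maxdeg=9)
E
```

```text
3 rows:
1 0.48 0 -0.69 0 0 0; 1 0.48 0 -0.69 0 0 0; 1 0.48 0 -0.69 0 0 0
10 rows:
1 0.61 0.88 0.47 4.5 0 -6.4; 1 0.51 0.98 0.4 4.5 0 -6.4; 1 0.39 1.06 0.32 4.5 0 -6.4; 1 0.27 1.12 0.23 4.5 0 -6.4; 1 0.14 1.16 0.15 4.5 0 -6.4; 1 0.01 1.17 0.05 4.5 0 -6.4; 1 -0.12 1.17 -0.04 4.5 0 -6.4; 1 -0.25 1.14 -0.13 4.5 0 -6.4; 1 -0.38 1.09 -0.22 4.5 0 -6.4; 1 -0.49 1.02 -0.3 4.5 0 -6.4
```

Request:
{"api": "move_arm", "payload": {"series": "1 0.48 0 -0.69 0 0 0; 1 0.48 0 -0.69 0 0 0; 1 0.48 0 -0.69 0 0 0; 1 0 0 0 0 0 0"}}

```text
clock: 3.7
eef_pos: [522.5, -286.3, 127.4]
tcp_rot: [-3.14, -0.609, 1.692]
contact_force: [0.5, -0.6, -1.9]
opening: 0.173
```

```bash
python3 - <<'E'
from h import *
log(); err(spatT([509.5,-176,105],97))
rows([spatT([725,72,90],175.5)],1,maxdeg=5.8)
E
```

```text
t 3.70 q [-0.72  0.67  1.5   0.39  1.46 -0.99] tcp [ 522.47 -286.29  127.42] [-3.14 -0.61  1.69] F [ 0.53 -0.55 -1.93] op 0.173
pos err [-0.57 -0.02  1.99] rot err deg [ 0.07 -0.1   0.02]
14 rows:
1 0.44 0.63 0.34 3.2 0 -4.6; 1 0.38 0.68 0.3 3.2 0 -4.6; 1 0.33 0.73 0.26 3.2 0 -4.6; 1 0.27 0.76 0.22 3.2 0 -4.6; 1 0.2 0.79 0.18 3.2 0 -4.6; 1 0.14 0.82 0.13 3.2 0 -4.6; 1 0.07 0.83 0.09 3.2 0 -4.6; 1 0.01 0.84 0.04 3.2 0 -4.6; 1 -0.06 0.84 -0.01 3.2 0 -4.6; 1 -0.13 0.83 -0.05 3.2 0 -4.6; 1 -0.19 0.81 -0.1 3.2 0 -4.6; 1 -0.26 0.78 -0.14 3.2 0 -4.6; 1 -0.32 0.75 -0.19 3.2 0 -4.6; 1 -0.38 0.71 -0.23 3.2 0 -4.6
```

Request:
{"api": "move_arm", "payload": {"series": "1 0.44 0.63 0.34 3.2 0 -4.6; 1 0.38 0.68 0.3 3.2 0 -4.6; 1 0.33 0.73 0.26 3.2 0 -4.6; 1 0.27 0.76 0.22 3.2 0 -4.6; 1 0.2 0.79 0.18 3.2 0 -4.6; 1 0.14 0.82 0.13 3.2 0 -4.6; 1 0.07 0.83 0.09 3.2 0 -4.6; 1 0.01 0.84 0.04 3.2 0 -4.6; 1 -0.06 0.84 -0.01 3.2 0 -4.6; 1 -0.13 0.83 -0.05 3.2 0 -4.6; 1 -0.19 0.81 -0.1 3.2 0 -4.6; 1 -0.26 0.78 -0.14 3.2 0 -4.6; 1 -0.32 0.75 -0.19 3.2 0 -4.6; 1 -0.38 0.71 -0.23 3.2 0 -4.6; 1 0 0 0 0 0 0"}}

```text
clock: 5.58
eef_pos: [829.2, 81.5, 80.3]
tcp_rot: [3.139, -0.633, 3.108]
contact_force: [-1.4, -0.0, -1.4]
opening: 0.17
```

```bash
python3 - <<'E'
from h import *
log(); err(spatT([725,72,90],175.5))
p=vision.camera_params("wrist"); im=vision.grab_frame("wrist")
cv2.imwrite('pics/w3.png',cv2.resize(im[...,::-1],(800,600),interpolation=cv2.INTER_CUBIC))
import pickle; pickle.dump(p,open('w3.pkl','wb'))
Rb=rot([0,0,np.radians(-4.5)])
q=np.array([[-92,-75,35],[-92,75,35],[28,75,35],[28,-75,35],[92,-75,30],[92,75,30]])
print('board',(proj(q@Rb.T+[545,85.5,0],p)*800/512).round(0).tolist())
Rc=rot([0,0,np.radians(-5.5)])
q=np.array([[-45,-45,38],[-45,45,38],[45,45,38],[45,-45,38]])
print('coaster',(proj(q@Rc.T+[623.6,80.8,0],p)*800/512).round(0).tolist())
E
```

```text
t 5.58 q [ 0.07  1.29  0.35  0.08  2.13 -1.45] tcp [829.25  81.46  80.33] [ 3.14 -0.63  3.11] F [-1.36 -0.03 -1.39] op 0.170
pos err [ -6.51  18.17 -30.11] rot err deg [ 1.34  1.27 -2.1 ]
board [[273.0, -210.0], [517.0, -203.0], [524.0, -57.0], [248.0, -66.0], [235.0, 35.0], [525.0, 46.0]]
coaster [[305.0, -63.0], [473.0, -55.0], [470.0, 85.0], [284.0, 75.0]]
```

View pics/w3.png

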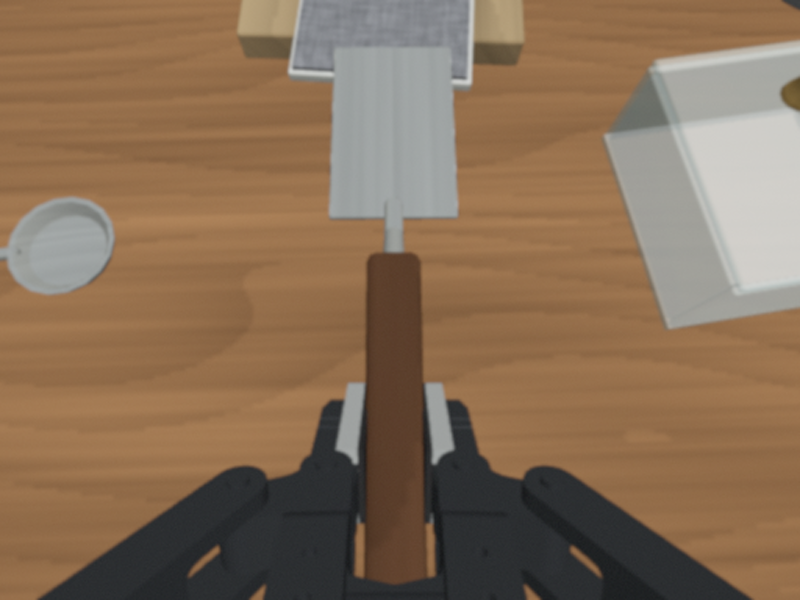

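The wrist view agrees with the map: the coaster's far corners are at (470,88) and (290,76) against predictions of (470,85) and (284,75), and the board edge agrees to about 5 px. Next I fit the arm kinematics from the logged poses and check that the flip path is reachable.

```bash
cat >> h.py <<'E'
from scipy.optimize import least_squares
def fk(q,k):
    Lt,a,h,L1,L2,e=k; f=q[1]+q[2]
    Rz=rot([0,0,q[0]]); ry=lambda t: rot([0,t,0])
    W=Rz@np.array([a+L1*np.sin(q[1])+L2*np.sin(f)+e*np.cos(f),0,h+L1*np.cos(q[1])+L2*np.cos(f)-e*np.sin(f)])
    Rt=Rz@ry(f)@rot([0,0,q[3]])@ry(q[4])@rot([0,0,q[5]])@rot([0,0,np.pi/2])
    return W+Lt*Rt[:,2],Rt
def fit():
    D=np.loadtxt('log.txt')
    return least_squares(lambda k:np.concatenate([fk(d[:6],k)[0]-d[6:9] for d in D]),[200,0,300,450,450,0]).x,D
LO=np.array([-2.63,-.92,.06,-1.3,0,-3.02]);HI=np.array([2.63,2.1,2.66,4.44,2.69,3.02])
def ik(pose,q0,k):
    f=lambda q:np.r_[fk(q,k)[0]-pose[0],200*R.from_matrix(pose[1].T@fk(q,k)[1]).as_rotvec()]
    s=least_squares(f,np.clip(q0,LO+1e-3,HI-1e-3),bounds=(LO,HI)); return s.x,np.abs(s.fun).max()
E
python3 - <<'E'
from h import *
k,D=fit(); print('k',k)
for d in D: print(fk(d[:6],k)[0]-d[6:9],R.from_matrix(fk(d[:6],k)[1].T@rot(d[9:12])).as_rotvec(degrees=True))
q=D[-1][:6]; Rb=rot([0,0,np.radians(-4.5)])
piv=np.array([545,85.5,0])+Rb@[30,0,30]
def path(th,ov=30,off=0):  # blade under coaster, its top plane through pivot line at angle th; tip at (92-ov..)
    t=np.radians(th); u=Rb@[np.cos(t),0,np.sin(t)]; n=Rb@[-np.sin(t),0,np.cos(t)]
    return piv+u*(62+40)-n*(2.5)
for th in (0,15,30,45,60,75,90,100,110,120):
    q,e=ik(spatT(path(th),175.5,th),q,k); print(th,path(th),q,'%.2f'%e)
E
```

```text
k [346.57  -2.31 295.02 571.06 495.84  57.37]
[-1.25 -1.01  0.34] [0. 0. 0.]
[-0.19  0.01  0.1 ] [-0. -0.  0.]
[-0.18  0.02  0.1 ] [-0. -0. -0.]
[-0.06 -0.04 -0.15] [-0. -0. -0.]
[ 0.03 -0.07 -0.34] [ 0.  0. -0.]
[-0.18  0.11  0.21] [ 0.  0. -0.]
[-0.03 -1.26 -0.27] [ 0. -0. -0.]
0 [676.59  75.14  27.5 ] [ 0.05  1.17  0.67  0.08  1.91 -1.44] 0.00
15 [673.77  75.37  53.98] [ 0.06  0.91  1.    0.05  1.58 -1.44] 0.00
30 [664.22  76.12  78.83] [ 0.09  0.66  1.31  0.01  1.25 -1.41] 0.00
45 [648.57  77.35 100.36] [ 0.12  0.44  1.6  -0.04  0.93 -1.35] 0.00
60 [627.91  78.97 117.08] [ 0.17  0.25  1.88 -0.18  0.6  -1.19] 0.00
75 [603.63  80.89 127.88] [ 0.25  0.1   2.15 -0.77  0.3  -0.57] 0.00
90 [577.4   82.95 132.  ] [ 0.33 -0.01  2.31 -1.3   0.3   0.01] 31.15
100 [559.7   84.34 130.88] [ 0.39 -0.08  2.37 -1.3   0.36  0.05] 63.43
110 [542.47  85.7  126.7 ] [ 0.55 -0.12  2.41 -1.3   0.53  0.17] 95.10
120 [526.22  86.98 119.58] [ 1.29  0.65  2.44 -1.3   1.47  1.48] 93.53
```

The kinematic fit is good to 1 mm. A blade kept parallel to the coaster would run j4 into its limit near 85°, so I'll hold the spatula's own angle at 60° or less and let the tip push the coaster past vertical. Checking that path.

```bash
cat >> h.py <<'E'
YB=-4.5; Rb=rot([0,0,np.radians(YB)]); B0=np.array([545,85.5,0])
def brd(v): return B0+Rb@np.array(v,float)
def tip(pt,th,yaw=175.5,phi=35):
    "TCP pose with the blade's top tip edge at world pt"
    Rs=rot([0,0,np.radians(yaw)])@rot([0,np.radians(th),0])
    return spatT(np.array(pt)-Rs@[40,0,2.5],yaw,th,phi)
def flip(tc,ts,d,px=32,y=-3):
    t=np.radians(tc); return tip(brd([px+d*np.cos(t),y,30+d*np.sin(t)]),ts)
PATH=[(0,0,61),(10,8,61),(20,18,60),(30,28,59),(45,40,57),(60,50,56),(75,55,55),(90,58,55),(100,60,55),(110,60,55),(120,60,55)]
E
python3 - <<'E'
from h import *
k,D=fit(); q=r.sense()['qpos']
for n,P in [('hover',tip(brd([137,-3,60]),0)),('pre',tip(brd([137,-3,25]),0)),('in',tip(brd([95,-3,25]),0))]+[(a,flip(*a)) for a in PATH]:
    q,e=ik(P,q,k); print(n,P[0],q,'%.2f'%e)
log(); rows([tip(brd([134,-3,50]),0),tip(brd([134,-3,24.5]),0)],1,maxmm=25)
E
```

```text
hover [831.98  59.91  77.94] [ 0.04  1.27  0.4   0.08  2.08 -1.43] 0.00
pre [831.98  59.91  42.94] [ 0.04  1.3   0.41  0.08  2.04 -1.44] 0.00
in [790.11  63.2   42.94] [ 0.05  1.18  0.65  0.08  1.91 -1.44] 0.00
(0, 0, 61) [788.11  63.36  47.94] [ 0.05  1.17  0.66  0.08  1.91 -1.44] 0.00
(10, 8, 61) [783.24  63.74  79.38] [ 0.05  1.02  0.85  0.06  1.73 -1.44] 0.00
(20, 18, 60) [770.61  64.73 114.27] [ 0.07  0.85  1.07  0.04  1.51 -1.44] 0.00
(30, 28, 59) [752.21  66.18 146.27] [ 0.08  0.69  1.28  0.02  1.29 -1.42] 0.00
(45, 40, 57) [720.75  68.66 181.17] [ 0.1   0.5   1.52 -0.02  1.03 -1.38] 0.00
(60, 50, 56) [687.71  71.26 205.78] [ 0.13  0.36  1.72 -0.07  0.81 -1.32] 0.00
(75, 55, 55) [662.61  73.23 217.19] [ 0.15  0.28  1.83 -0.12  0.7  -1.26] 0.00
(90, 58, 55) [641.33  74.91 222.65] [ 0.17  0.22  1.91 -0.16  0.63 -1.21] 0.00
(100, 60, 55) [626.98  76.04 223.99] [ 0.18  0.19  1.96 -0.2   0.58 -1.17] 0.00
(110, 60, 55) [617.75  76.77 221.51] [ 0.18  0.18  1.98 -0.2   0.57 -1.16] 0.00
(120, 60, 55) [609.08  77.45 217.46] [ 0.19  0.17  2.   -0.21  0.56 -1.15] 0.00
t 5.62 q [ 0.07  1.29  0.36  0.07  2.12 -1.45] tcp [828.87  79.42  80.72] [ 3.14 -0.63  3.1 ] F [ 0.25 -0.03 -1.79] op 0.170
2 rows:
1 -0.21 -0.48 0.24 -1.3 -1.3 1.9; 1 -0.37 0 0.52 0 0 0
```

Request:
{"api": "move_arm", "payload": {"series": "1 -0.1 -0.24 0.12 -0.6 -0.6 1; 1 -0.1 -0.24 0.12 -0.6 -0.6 1; 1 -0.18 0 0.26 0 0 0; 1 -0.18 0 0.26 0 0 0; 1 0 0 0 0 0 0; 1 0 0 0 0 0 0"}}

```text
clock: 6.38
eef_pos: [827.3, 53.1, 40.1]
tcp_rot: [-3.138, -0.613, 3.051]
contact_force: [-0.4, -0.4, -0.4]
opening: 0.176
```

```bash
python3 - <<'E'
from h import *
log(); err(tip(brd([134,-3,24.5]),0))
rows([tip(brd([134,-3,25]),0),tip(brd([95,-3,25]),0)],1,maxmm=12)
E
```

```text
t 6.38 q [ 0.03  1.28  0.44  0.08  2.02 -1.44] tcp [827.26  53.15  40.05] [-3.14 -0.61  3.05] F [-0.39 -0.35 -0.38] op 0.176
pos err [-1.73 -7.   -2.38] rot err deg [-0.2   0.13  0.58]
4 rows:
1 0.02 0.18 -0.08 0.2 -0.1 -0.6; 1 0.27 0 0.19 0 0 0; 1 0.27 0 0.19 0 0 0; 1 0.27 0 0.19 0 0 0
```

Request:
{"api": "move_arm", "payload": {"series": "1 0 0.18 -0.08 0.2 -0.1 -0.6; 1 0.14 0 0.1 0 0 0; 1 0.14 0 0.1 0 0 0; 1 0.14 0 0.1 0 0 0; 1 0.14 0 0.1 0 0 0; 1 0.14 0 0.1 0 0 0; 1 0 0 0 0 0 0"}}

```text
clock: 7.25
eef_pos: [797.0, 69.1, 46.1]
tcp_rot: [3.138, -0.605, 3.073]
contact_force: [0.1, 0.4, -1.0]
opening: 0.177
```

```bash
python3 - <<'E'
from h import *
log(); err(tip(brd([95,-3,25]),0))
p=vision.camera_params("wrist"); im=vision.grab_frame("wrist")
cv2.imwrite('pics/w4.png',cv2.resize(im[...,::-1],(800,600),interpolation=cv2.INTER_CUBIC)[:330])
rows([tip(brd([95,-3,25]),0)],1,maxmm=10)
E
```

```text
t 7.25 q [ 0.05  1.19  0.63  0.08  1.93 -1.44] tcp [796.99  69.15  46.11] [ 3.14 -0.61  3.07] F [ 0.06  0.37 -1.03] op 0.177
pos err [6.88 5.95 3.17] rot err deg [ 0.12 -0.33 -0.47]
1 rows:
1 0.09 -0.16 0.16 -0.1 0.3 0.5
```

View pics/w4.png

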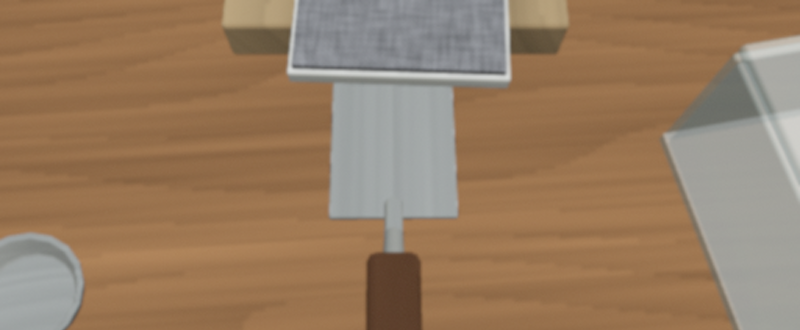

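The blade is under the overhang and well centred: blade columns 333–455, coaster 290–510. Next, the last few mm in, then the first tilt.

```bash
python3 - <<'E'
from h import *
log()
s=rows([tip(brd([95,2,26.5]),0)],1)
rows([flip(a[0],a[1],a[2],32,2) for a in PATH[1:4]],1,maxdeg=4,maxmm=16,start=s)
E
```

```text
t 7.30 q [ 0.05  1.19  0.62  0.08  1.93 -1.44] tcp [797.23  69.15  46.13] [ 3.14 -0.6   3.07] F [-0.26 -0.96 -0.31] op 0.174
1 rows:
1 0.11 -0.04 0.13 -0.1 0.3 0.5
8 rows:
1 0.32 0 -0.31 0 -4 0; 1 0.3 0 -0.33 0 -4 0; 1 0.23 0 -0.21 0 -3.3 0; 1 0.21 0 -0.22 0 -3.3 0; 1 0.2 0 -0.24 0 -3.3 0; 1 0.23 0 -0.21 0 -3.3 0; 1 0.21 0 -0.22 0 -3.3 0; 1 0.2 0 -0.23 0 -3.3 0
```

Request:
{"api": "move_arm", "payload": {"series": "1 0.11 -0.04 0.13 0 0.3 0.4; 1 0 0 0 0 0 0; 1 0.32 0 -0.31 0 -4 0; 1 0.3 0 -0.33 0 -4 0; 1 0.23 0 -0.21 0 -3.3 0; 1 0.21 0 -0.22 0 -3.3 0; 1 0 0 0 0 0 0"}}

```text
clock: 8.18
eef_pos: [776.1, 68.4, 101.2]
tcp_rot: [-3.141, -0.345, 3.063]
contact_force: [0.7, 0.3, -1.7]
opening: 0.175
```

```bash
python3 - <<'E'
from h import *
log(); err(flip(17,15,60,32,2))
im=vision.grab_frame("wrist"); sc=vision.grab_frame("side")
a=cv2.resize(im[...,::-1],(533,400)); b=cv2.resize(sc[170:270,160:290,::-1],(267,205),interpolation=cv2.INTER_CUBIC)
c=np.zeros((400,800,3),np.uint8); c[:,:533]=a; c[:205,533:]=b; cv2.imwrite('pics/w5.png',c)
rows([flip(a[0],a[1],a[2],32,2) for a in PATH[3:6]],1,maxdeg=5,maxmm=25)
E
```

```text
t 8.18 q [ 0.07  0.91  1.01  0.05  1.57 -1.44] tcp [776.09  68.39 101.19] [-3.14 -0.34  3.06] F [ 0.72  0.31 -1.68] op 0.175
pos err [ 0.95 -1.   -2.78] rot err deg [ 0.06 -0.23 -0.  ]
9 rows:
1 0.32 0.01 -0.3 0 -4.3 0; 1 0.29 0.01 -0.33 0 -4.3 0; 1 0.27 0.01 -0.35 0 -4.3 0; 1 0.3 0 -0.26 0 -4 0; 1 0.28 0 -0.28 0 -4 0; 1 0.26 0 -0.3 0 -4 0; 1 0.26 0 -0.23 0 -3.3 0; 1 0.24 0 -0.24 0 -3.3 0; 1 0.23 0 -0.26 0 -3.3 0
```

View pics/w5.png

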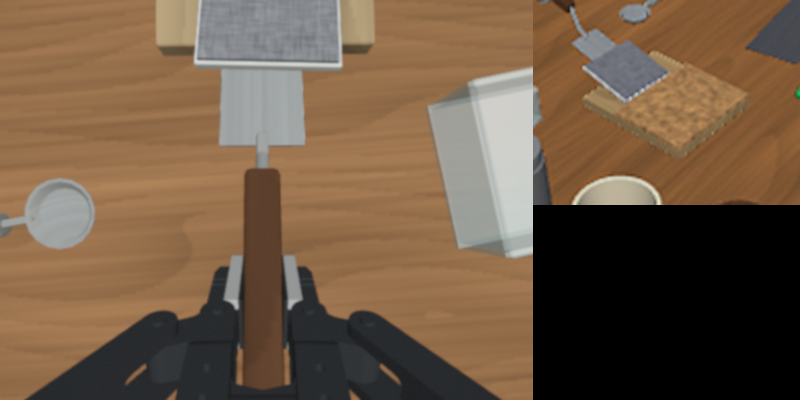

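The coaster is tilting on the blade with its foot by the step (side inset at (625,70)). Continuing.

Request:
{"api": "move_arm", "payload": {"series": "1 0.32 0 -0.3 0 -4.3 0; 1 0.29 0 -0.33 0 -4.3 0; 1 0.27 0 -0.35 0 -4.3 0; 1 0.3 0 -0.26 0 -4 0; 1 0.28 0 -0.28 0 -4 0; 1 0.26 0 -0.3 0 -4 0; 1 0.26 0 -0.23 0 -3.3 0; 1 0.24 0 -0.24 0 -3.3 0; 1 0 0 0 0 0 0"}}

```text
clock: 9.4
eef_pos: [698.2, 73.1, 186.1]
tcp_rot: [-3.137, 0.194, 3.061]
contact_force: [0.7, 0.7, -1.2]
opening: 0.171
```

```bash
python3 - <<'E'
from h import *
log(); err(flip(57,47,56,32,2))
im=vision.grab_frame("wrist"); sc=vision.grab_frame("side")
a=cv2.resize(im[...,::-1],(400,300)); b=cv2.resize(sc[150:270,170:290,::-1],(400,400),interpolation=cv2.INTER_CUBIC)
c=np.zeros((400,800,3),np.uint8); c[:300,:400]=a; c[:,400:]=b; cv2.imwrite('pics/w6.png',c)
rows([flip(*a,32,2) for a in [(60,50,56),(75,55,55),(90,58,55),(100,60,55)]],1,maxdeg=3,maxmm=10)
E
```

```text
t 9.40 q [ 0.12  0.42  1.65 -0.06  0.88 -1.34] tcp [698.25  73.11 186.06] [-3.14  0.19  3.06] F [ 0.67  0.72 -1.2 ] op 0.171
pos err [  1.13  -2.42 -13.65] rot err deg [0.27 0.89 0.09]
10 rows:
1 0.06 0.02 -0.18 -0.1 -1.3 0; 1 0.06 0.02 -0.18 -0.1 -1.3 0; 1 0.05 0.02 -0.19 -0.1 -1.3 0; 1 0.18 0 -0.15 0 -1.7 0; 1 0.17 0 -0.15 0 -1.7 0; 1 0.17 0 -0.16 0 -1.7 0; 1 0.23 0 -0.16 0 -1.5 0; 1 0.22 0 -0.16 0 -1.5 0; 1 0.16 0 -0.09 0 -1 0; 1 0.16 0 -0.09 0 -1 0
```

View pics/w6.png

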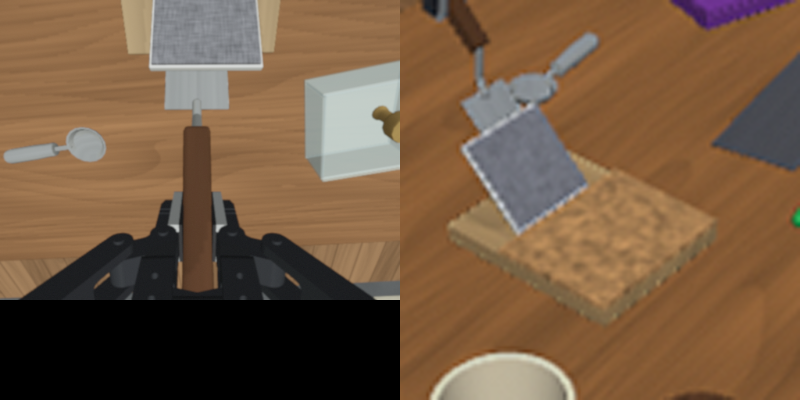

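The side view shows the coaster at roughly 50°, its foot against the mat's step and the blade behind it. Now I push it over vertical.

Request:
{"api": "move_arm", "payload": {"series": "1 0.06 0 -0.18 0 -1.3 0; 1 0.06 0 -0.18 0 -1.3 0; 1 0.06 0 -0.19 0 -1.3 0; 1 0.18 0 -0.15 0 -1.7 0; 1 0.17 0 -0.15 0 -1.7 0; 1 0.17 0 -0.16 0 -1.7 0; 1 0 0 0 0 0 0"}}

```text
clock: 10.38
eef_pos: [661.9, 76.0, 219.5]
tcp_rot: [-3.137, 0.359, 3.062]
contact_force: [0.1, 0.2, -0.2]
opening: 0.175
```

```bash
python3 - <<'E'
from h import *
log(); err(flip(75,55,55,32,2))
rows([flip(*a,32,2) for a in [(85,57,55),(95,60,55),(105,60,55),(115,60,55)]],1,maxdeg=3,maxmm=9)
E
```

```text
t 10.38 q [ 0.16  0.27  1.83 -0.14  0.69 -1.24] tcp [661.9   76.   219.49] [-3.14  0.36  3.06] F [ 0.11  0.15 -0.22] op 0.175
pos err [-1.1  -2.22  2.3 ] rot err deg [ 0.29 -0.59  0.08]
8 rows:
1 0.15 0.03 -0.08 -0.1 -0.7 0; 1 0.15 0.03 -0.08 -0.1 -0.7 0; 1 0.18 0 -0.12 0 -1.5 0; 1 0.18 0 -0.12 0 -1.5 0; 1 0.12 0 -0.03 0 0 0; 1 0.12 0 -0.03 0 0 0; 1 0.12 0 -0.01 0 0 0; 1 0.12 0 -0.01 0 0 0
```

Request:
{"api": "move_arm", "payload": {"series": "1 0.15 0 -0.08 0 -0.7 0; 1 0.15 0 -0.08 0 -0.7 0; 1 0.18 0 -0.12 0 -1.5 0; 1 0.18 0 -0.12 0 -1.5 0; 1 0.12 0 -0.03 0 0 0; 1 0.12 0 -0.03 0 0 0; 1 0.12 0 -0.01 0 0 0; 1 0.12 0 -0.01 0 0 0; 1 0 0 0 0 0 0; 1 0 0 0 0 0 0"}}

```text
clock: 11.62
eef_pos: [610.0, 80.3, 219.3]
tcp_rot: [-3.137, 0.441, 3.062]
contact_force: [0.6, 0.2, -0.5]
opening: 0.174
```

```bash
python3 - <<'E'
from h import *
log(); err(flip(115,60,55,32,2))
im=vision.grab_frame("wrist"); sc=vision.grab_frame("side")
a=cv2.resize(im[...,::-1],(400,300)); b=cv2.resize(sc[150:270,170:290,::-1],(400,400),interpolation=cv2.INTER_CUBIC)
c=np.zeros((400,800,3),np.uint8); c[:300,:400]=a; c[:,400:]=b; cv2.imwrite('pics/w7.png',c)
E
```

```text
t 11.62 q [ 0.2   0.17  1.99 -0.23  0.56 -1.13] tcp [610.02  80.32 219.27] [-3.14  0.44  3.06] F [ 0.57  0.18 -0.46] op 0.174
pos err [-3.69 -1.77 -0.4 ] rot err deg [ 0.29 -0.27  0.06]
```

View pics/w7.png

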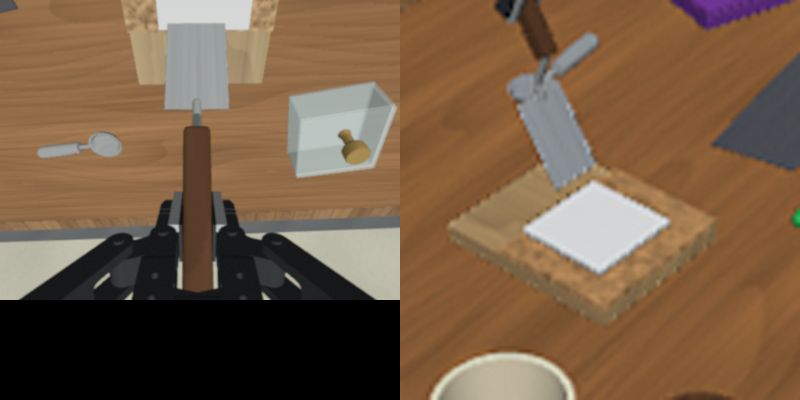

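The coaster has flipped and lies white face up on the mat (side inset (597,226)). I'll measure it, then plan the way back.

```bash
python3 - <<'E'
from h import *
p=vision.camera_params("side")
c=np.array([(524,230),(597,181),(668,222),(599,272)])
w=ray((c-[400,0])*.3+[170,150],43,p); m=w.mean(0); e=np.roll(w,-1,0)-w
print('coaster board frame',Rb.T@(m-B0),'sides',np.linalg.norm(e,axis=1))
s=r.sense(); cur=(s['eef_pos'],rot(s['tcp_rot']))
k,_=fit(); q=s['qpos']
w1=(cur[0]+np.array([30,0,40]),cur[1]); W=[w1,spatT([690,40,170],152),spatT([509.5,-176.2,110],97),spatT([509.5,-176.2,5],97)]
for a in W: q,e=ik(a,q,k); print(q,'%.2f'%e)
x=rows([w1],1,maxmm=25); x=rows([W[1]],1,start=x,maxdeg=6)
E
```

```text
coaster board frame [-28.81   8.07  43.  ] sides [92.02 87.24 87.51 87.03]
[ 0.19  0.17  1.9  -0.19  0.66 -1.18] 0.00
[-0.11  1.02  0.68  0.24  2.01 -1.15] 0.00
[-0.72  0.67  1.5   0.39  1.46 -0.99] 0.00
[-0.72  0.8   1.52  0.4   1.32 -1.05] 0.00
2 rows:
1 -0.55 0.03 -0.29 0 0 0; 1 -0.55 0.03 -0.29 0 0 0
11 rows:
1 -0.25 -0.18 0.29 -0.2 5.4 2.2; 1 -0.29 -0.17 0.27 -0.2 5.4 2.2; 1 -0.32 -0.16 0.24 -0.2 5.4 2.2; 1 -0.34 -0.15 0.21 -0.2 5.4 2.2; 1 -0.37 -0.14 0.17 -0.2 5.4 2.2; 1 -0.39 -0.12 0.14 -0.2 5.4 2.2; 1 -0.4 -0.11 0.1 -0.2 5.4 2.2; 1 -0.41 -0.09 0.06 -0.2 5.4 2.2; 1 -0.42 -0.08 0.02 -0.2 5.4 2.2; 1 -0.42 -0.06 -0.02 -0.2 5.4 2.2; 1 -0.42 -0.04 -0.06 -0.2 5.4 2.2
```

Request:
{"api": "move_arm", "payload": {"series": "1 -0.55 0 -0.29 0 0 0; 1 -0.55 0 -0.29 0 0 0; 1 -0.25 -0.18 0.29 -0.2 5.4 2.2; 1 -0.29 -0.17 0.27 -0.2 5.4 2.2; 1 -0.32 -0.16 0.24 -0.2 5.4 2.2; 1 -0.34 -0.15 0.21 -0.2 5.4 2.2; 1 -0.37 -0.14 0.17 -0.2 5.4 2.2; 1 -0.39 -0.12 0.14 -0.2 5.4 2.2; 1 -0.4 -0.11 0.1 -0.2 5.4 2.2; 1 -0.41 -0.09 0.06 -0.2 5.4 2.2; 1 -0.42 -0.08 0 -0.2 5.4 2.2; 1 -0.42 -0.06 0 -0.2 5.4 2.2; 1 -0.42 -0.04 -0.06 -0.2 5.4 2.2; 1 0 0 0 0 0 0"}}

```text
clock: 13.48
eef_pos: [795.4, -18.3, 181.9]
tcp_rot: [-3.134, -0.639, 2.64]
contact_force: [-0.0, 0.1, -1.1]
opening: 0.176
```

```bash
python3 - <<'E'
from h import *
log(); err(spatT([690,40,170],152))
rows([spatT([509.5,-176.2,100],97)],1,maxdeg=4)
E
```

```text
t 13.47 q [-0.12  1.07  0.61  0.25  2.06 -1.14] tcp [795.36 -18.3  181.93] [-3.13 -0.64  2.64] F [-0.02  0.14 -1.11] op 0.176
pos err [ 7.26 -6.14 -8.51] rot err deg [0.03 1.62 0.57]
14 rows:
1 0.09 -0.65 0.21 -2.3 -0.1 3.1; 1 0.06 -0.66 0.18 -2.3 -0.1 3.1; 1 0.02 -0.67 0.16 -2.3 -0.1 3.1; 1 -0.02 -0.68 0.13 -2.3 -0.1 3.1; 1 -0.05 -0.68 0.1 -2.3 -0.1 3.1; 1 -0.09 -0.68 0.08 -2.3 -0.1 3.1; 1 -0.13 -0.68 0.05 -2.3 -0.1 3.1; 1 -0.17 -0.67 0.02 -2.3 -0.1 3.1; 1 -0.2 -0.66 0 -2.3 -0.1 3.1; 1 -0.24 -0.65 -0.03 -2.3 -0.1 3.1; 1 -0.27 -0.63 -0.06 -2.3 -0.1 3.1; 1 -0.31 -0.61 -0.08 -2.3 -0.1 3.1; 1 -0.34 -0.59 -0.1 -2.3 -0.1 3.1; 1 -0.37 -0.57 -0.13 -2.3 -0.1 3.1
```

Request:
{"api": "move_arm", "payload": {"series": "1 0.09 -0.65 0.21 -2.3 -0.1 3.1; 1 0.06 -0.66 0.18 -2.3 -0.1 3.1; 1 0 -0.67 0.16 -2.3 -0.1 3.1; 1 0 -0.68 0.13 -2.3 -0.1 3.1; 1 -0.05 -0.68 0.1 -2.3 -0.1 3.1; 1 -0.09 -0.68 0.08 -2.3 -0.1 3.1; 1 -0.13 -0.68 0.05 -2.3 -0.1 3.1; 1 -0.17 -0.67 0 -2.3 -0.1 3.1; 1 -0.2 -0.66 0 -2.3 -0.1 3.1; 1 -0.24 -0.65 -0.03 -2.3 -0.1 3.1; 1 -0.27 -0.63 -0.06 -2.3 -0.1 3.1; 1 -0.31 -0.61 -0.08 -2.3 -0.1 3.1; 1 -0.34 -0.59 -0.1 -2.3 -0.1 3.1; 1 -0.37 -0.57 -0.13 -2.3 -0.1 3.1; 1 0 0 0 0 0 0; 1 0 0 0 0 0 0"}}

```text
clock: 15.48
eef_pos: [517.4, -287.8, 134.6]
tcp_rot: [3.074, -0.567, 1.728]
contact_force: [-1.3, 1.0, -1.5]
opening: 0.172
```

```bash
python3 - <<'E'
from h import *
log(); err(spatT([509.5,-176.2,100],97))
rows([spatT([509.5,-176.2,25],97)],1,maxmm=15)
E
```

```text
t 15.47 q [-0.74  0.63  1.55  0.41  1.4  -1.03] tcp [ 517.41 -287.83  134.63] [ 3.07 -0.57  1.73] F [-1.27  1.03 -1.5 ] op 0.172
pos err [-5.63 -1.35 14.19] rot err deg [-2.79 -2.48 -1.75]
6 rows:
1 -0.2 0 0.32 0.5 0.4 0.3; 1 -0.2 0.01 0.31 0.5 0.4 0.3; 1 -0.2 0.01 0.31 0.5 0.4 0.3; 1 -0.2 0.01 0.31 0.5 0.4 0.3; 1 -0.21 0.02 0.31 0.5 0.4 0.3; 1 -0.21 0.02 0.31 0.5 0.4 0.3
```

Request:
{"api": "move_arm", "payload": {"series": "1 -0.2 0 0.32 0.5 0.4 0.3; 1 -0.2 0 0.31 0.5 0.4 0.3; 1 -0.2 0 0.31 0.5 0.4 0.3; 1 -0.2 0 0.31 0.5 0.4 0.3; 1 -0.21 0 0.31 0.5 0.4 0.3; 1 -0.21 0.02 0.31 0.5 0.4 0.3; 1 0 0 0 0 0 0; 1 0 0 0 0 0 0"}}

```text
clock: 16.48
eef_pos: [522.5, -284.2, 37.5]
tcp_rot: [-3.131, -0.612, 1.694]
contact_force: [-0.3, -0.3, -0.4]
opening: 0.174
```

```bash
python3 - <<'E'
from h import *
log(); err(spatT([509.5,-176.2,25],97))
rows([spatT([509.5,-176.2,6],97)],1,maxmm=6)
E
```

```text
t 16.48 q [-0.72  0.79  1.52  0.4   1.34 -1.04] tcp [ 522.51 -284.23   37.5 ] [-3.13 -0.61  1.69] F [-0.34 -0.28 -0.39] op 0.174
pos err [-0.53  2.25 -7.93] rot err deg [ 0.61  0.09 -0.04]
2 rows:
1 -0.1 0 0.1 -0.3 0 0; 1 -0.1 0 0.1 -0.3 0 0
```

Request:
{"api": "move_arm", "payload": {"series": "1 -0.09 0 0.09 -0.3 0 0; 1 -0.07 0 0.08 -0.3 0 0; 1 0 0 0 0 0 0; 1 0 0 0 0 0 0"}}

```text
clock: 16.98
eef_pos: [523.1, -286.4, 29.2]
tcp_rot: [3.138, -0.611, 1.695]
contact_force: [-0.2, -0.0, -0.9]
opening: 0.174
```

```bash
python3 - <<'E'
from h import *
log(); err(spatT([509.5,-176.2,4.6],97))
p=vision.camera_params("wrist"); im=vision.grab_frame("wrist")
cv2.imwrite('pics/w8.png',cv2.resize(im[...,::-1],(800,600),interpolation=cv2.INTER_CUBIC))
E
```

```text
t 16.98 q [-0.72  0.8   1.52  0.4   1.32 -1.05] tcp [ 523.1  -286.37   29.17] [ 3.14 -0.61  1.69] F [-0.21 -0.04 -0.92] op 0.174
pos err [0.06 0.1  4.13] rot err deg [-0.13 -0.01 -0.07]
```

View pics/w8.png

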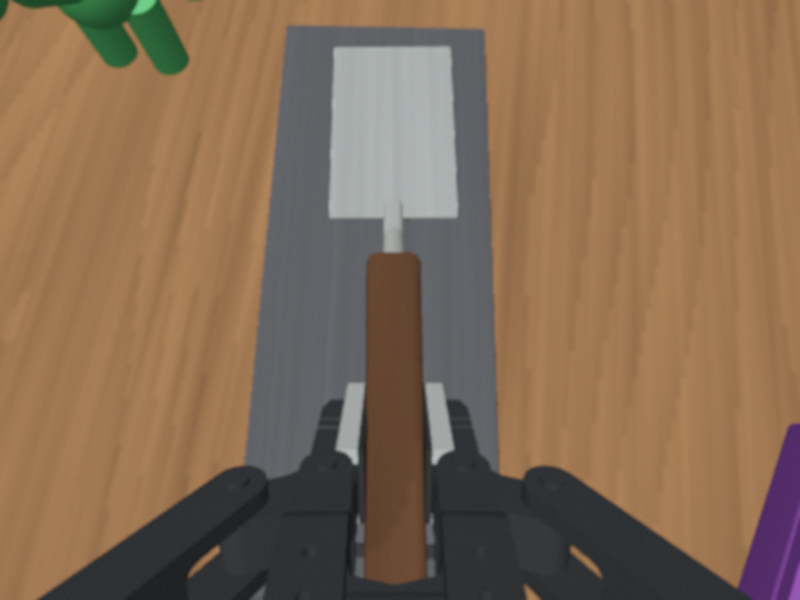

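The spatula sits over its rest as at the start; the blade is at the same pixels in the hand, so nothing slipped. It is 4 mm too high. I'll lower it, open, and back out along the tool axis.

Request:
{"api": "move_arm", "payload": {"series": "1 -0.05 0 0.07 0 0 0; 1 0 0 0 0 0 0; 1 0 0 0 0 0 0; -1 0 0 0 0 0 0; -1 0 0 0 0 0 0; -1 0 0 0 0 0 0; -1 0 0 0 0 0 0; -1 0 0 0 0 0 0; -1 0 0 -0.3 0 0 0; -1 0 0 -0.5 0 0 0; -1 0 0 -0.7 0 0 0; -1 0 0 -0.8 0 0 0; -1 0 0 -0.8 0 0 0; -1 0 0 0 0 0 0; -1 0 0 0 0 0 0; -1 0 0 0 0 0 0"}}

```text
clock: 19.02
eef_pos: [532.2, -362.8, 136.1]
tcp_rot: [3.136, -0.607, 1.695]
contact_force: [0.3, 0.0, -0.2]
opening: 0.999
```

```bash
python3 - <<'E'
from h import *
log()
p=vision.camera_params("wrist"); im=vision.grab_frame("wrist"); sc=vision.grab_frame("side")
a=cv2.resize(im[...,::-1],(400,300)); b=cv2.resize(sc[120:320,130:330,::-1],(400,400),interpolation=cv2.INTER_CUBIC)
c=np.zeros((400,800,3),np.uint8); c[:300,:400]=a; c[:,400:]=b; cv2.imwrite('pics/w9.png',c)
q=np.array([[-180,8,45],[-70,8,45],[-70,-8,45],[40,25,2.5],[40,-25,2.5],[-40,25,2.5],[-40,-25,2.5]])
print((proj(q@rot([0,0,np.radians(97)]).T+[508.3,-175,4],p)*400/512).round(0).tolist())
q=np.array([[55,45,4],[55,-45,4],[-185,-45,4],[-185,45,4]])
print((proj(q@rot([0,0,np.radians(96.5)]).T+[508.3,-175,0],p)*400/512).round(0).tolist())
E
```

```text
t 19.02 q [-0.79  0.74  1.34  0.36  1.56 -1.01] tcp [ 532.16 -362.8   136.07] [ 3.14 -0.61  1.69] F [ 0.28  0.05 -0.24] op 0.999
[[188.0, 199.0], [189.0, 95.0], [204.0, 95.0], [178.0, 37.0], [215.0, 37.0], [177.0, 90.0], [216.0, 90.0]]
[[164.0, 28.0], [230.0, 29.0], [235.0, 207.0], [155.0, 207.0]]
```

View pics/w9.png

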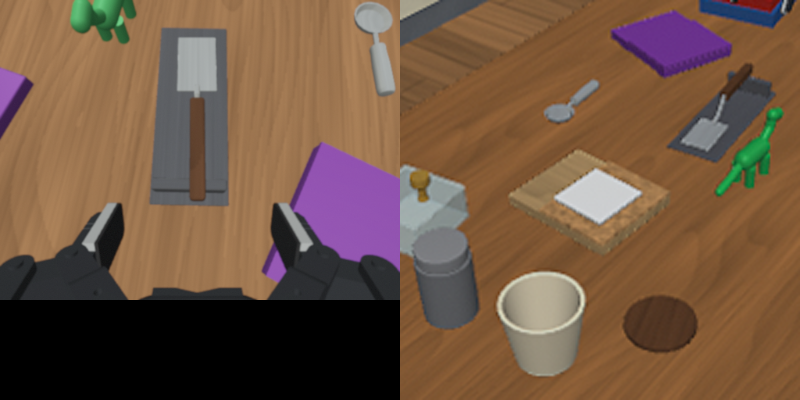

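The spatula lies on the rest at the predicted pixels (blade (178,37)–(216,90)). The coaster is white face up on the mat, the gripper is clear, and the bystanders look unmoved.

```bash
python3 -c "
from rig import r
print(r.sign_off(), r.sense()['clock'])"
```

```text
the job is handed in; nothing more can be done
the job is handed in; nothing more can be done
```

The coaster is flipped: it lies glazed face up on the cork mat, and the spatula is back on its spoon rest. I handed the job in at about 19 s on the robot's clock; the interface gives no verdict.

- **Flip:** I slipped the blade under the overhanging edge and tilted the coaster against the mat's step. The blade tip then pushed it past vertical and it fell over onto the mat. I kept the spatula at 60° or less because a wrist joint would otherwise have reached its limit.
- **Coaster:** its centre measured about x = -29, y = +8 mm in the board's frame, inside the allowed range. I judged that it lies flat from the pictures only and did not measure its height.
- **Spatula:** the blade sits within about 2 px of its estimated starting place, and the gripper is open and clear.
- **Bystanders:** none looked moved in the last view, but I compared them by eye only.
- **Disagreements:** some moves missed their target by up to 30 mm and had to be corrected. No check failed at the end.

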